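# Touch off a dosing head, then fit its plunger

### The job

Take the square-headed steel plunger from the rack and use its round shank as a feeler to locate the steel dosing-head block clamped in the jig: as seen from the robot, gently touch the block's long side that faces the robot near its right end, then near its left end, then touch its narrow left end about the middle, in that order, pressing lightly (a few newtons) for about half a second each time. Then slide the plunger down into the block's bore until its head sits fully home on the block, and let go. Be gentle throughout (never push the plunger against the block with more than about 25 N) and leave everything else where it is.

Things in the scene. Friction and masses are not known exactly. Their poses are not given: they have to be found in the camera images.
- jig: white plastic jig plate, 170 mm along its x, 210 mm along its y, 12 mm thick, fixed to the table; origin at the centre of its underside; z up, x away from the robot, y to the robot's left (within about 0.3 rad). A steel dosing-head block is clamped on it and counts as part of it; a push under 25 N does not shift the block.
- jig_seat (a point): fixed mark at the middle of the jig plate's top. The steel block (70 mm along x, 110 mm along y, 50 mm tall, upright plain sides, top 62 mm above the table) is only roughly there: its centre is up to 8 mm off along x and along y, and it is turned up to 0.1 rad against the jig. No reading tells how: touch it.
- jig_bore (a point): fixed point on the jig: where the bore's mouth would be were the block true on its seat (62 mm above the table). The real bore, in the block, is upright, 17.5 mm wide, goes through, has a 2 mm chamfer; its axis is 35 mm from the block's long side facing the robot (-x) and 40 mm from its narrow left end (+y). The flat disc on top to its right is no hole.
- jig_clamp (a point): top of the dark steel clamp post on the jig behind the block, 22 x 50 mm, 57 mm above the table, with a strap and nut up to 70 mm above the table reaching over the block's rear right edge
- plunger: loose steel plunger, about 0.24 kg: round shank 16 mm in diameter, 40 mm long, chamfered foot, below a square head 24 x 24 mm, 40 mm tall (80 mm in all). Origin at the centre of the shank's foot, z up, x and y square to the head's flats. It stands in a rack hole, the head's shoulder on the rack's top: foot 5 mm, head top 85 mm above the table.
- plunger_center (a point): centre of the plunger, half-way up, where the shank meets the head (40 mm above its foot); pinch the head above it
- plunger_tip (a point): centre of the plunger's foot (lower end of the shank)
- rack: grey plastic rack, 70 x 150 mm, 45 mm tall, fixed, with two holes 80 mm apart along its y; origin at the centre of its underside. It holds the plunger in one hole and the valve stem in the other.
- stem: valve stem, bystander, standing in the other rack hole: a flat round head 34 mm wide with a thin spigot, top 71 mm above the table; origin at its foot
- cylinder: glass measuring cylinder, 38 mm wide, foot 72 mm, 200 mm tall, bystander; origin under its centre
- squeeze: white plastic bottle, 66 mm wide, 150 mm tall, bystander; origin under its centre
- bowl: blue bowl, 140 mm wide, 45 mm tall, bystander; origin under its centre
- jar: low jar with a white lid, 64 mm wide, 40 mm tall, bystander; origin under its centre
- cup: glass cup, 76 mm wide, 60 mm tall, bystander; origin under its centre
- spacer: flat steel disc, 28 mm wide, 12 mm thick, bystander; origin under its centre

How it is judged:
By the outcome, as a careful person would: the job done as asked, in the order asked, and still so for the second after the job is handed in, with the robot touching nothing.
It also fails if it takes over 72 s, if anything falls off the work surface, if the arm or the gripper's body presses on something with over 40 N, if the wrist force passes 120 N, or if a joint passes its speed limit or range.

### The arm

A 6-joint arm with a two-finger parallel gripper is mounted at the origin on the work surface. World frame = base frame: x ahead of the robot, y to its left, z up, the work surface at z = 0. Lengths are in mm, angles in degrees, forces in N, time in s.
With the tool pointing down it reaches from about 275 to 850 mm from the base axis. Payload 5.2 kg.
Tool frame: the origin (TCP) lies between the finger pads; the fingertips stand robot.finger_overhang ahead of it and the grasp point (between the pads) lies 5 mm behind it (robot.finger_overhang is the distance from the TCP to the fingertips, in mm); z points along the fingers, y is the line along which they close (so a half turn about z gives the same grasp; the last joint's range is limited). The gripper opens to 85 mm and grips with 20 to 120 N. Pads are 22 mm wide; open, the fingers measure 114 mm over their backs; the gripper's body (76 mm by 85 mm) begins 54 mm behind the grasp point. The pads swing forward as they close: fully open they stand 13 mm farther back than shut.
Start: joints at [57.651, 14.817, 87.949, -0, 77.235, -11.62], TCP at [194.656, 514.407, 245.31] pointing down, gripper open.
Joint ranges: [-179.93, 179.93], [-52.35, 119.4], [10.71, 147.94], [-69.91, 249.91], [12.55, 155.21], [-178.61, 178.61]. Speed limits (degrees/s): [147.25, 147.25, 180, 180, 180, 180].

### API

Orientations are given as [roll, pitch, yaw] about the fixed x, y, z axes, in that order (R = Rz(yaw) Ry(pitch) Rx(roll)).
In Python, from rig import get_state, eyes, robot gives the robot as it stands. The module is installed in compiled form; this text tells all that it offers.
- The arm moves only by the tool apply_moves, never from a script. Its argument "steps" is a list of rows, each an object with "jaw": the finger opening in mm, from 0 to 85.4; "slide": the shift along the tool's x, y, z in mm, a list of three; "turn": the turn, a rotation vector about the tool's x, y, z in degrees, a list of three. In form: [{"jaw": jaw, "slide": [dx, dy, dz], "turn": [ax, ay, az]}, ...]. A call has 1 to 20 rows; each row is the pose to reach, as a shift and turn from the pose commanded when the call began, along the tool's axes at that moment; what a row does not reach only later rows make up. A row lasts 1/10 s, in which the tool goes at most 50 mm and 8.59 degrees, less where a joint would pass 70% of its speed; a pose out of reach is approached as far as the arm can. A call with a gripper value outside its range is refused whole. The fingers move at their own pace and stop on an object; the grip force is fixed at half the most. Time passes only in rows, so rows that repeat a pose let the fingers close. It gives the time, the measured TCP pose, the force, the opening and the grip force at its end, in the units of the state.
- get_state(): the state, without advancing time (a new reading comes with each control period).
- eyes.snapshot(name): name is "scene" or "top"; returns the picture (400x640x3 uint8, red, green, blue); there is no depth.
- eyes.camera_info(name): a dict with "camera_matrix" (3x3 intrinsics, pixels), "distortion" ([k1, k2, p1, p2, k3] as OpenCV has them; the pictures are not rectified), "rvec" (rotation vector, rad) and "tvec" (3), from world to camera coordinates, as OpenCV has them. Camera axes: x right, y down, z forward; pixel columns grow to the right and rows downward; lengths in mm; the calibration is good to about 2 mm. A picture is of the moment at which its call begins. camera_info takes no time and is no camera call.
- robot.hand_in(): hands the job in; it is judged then, once.
The state is a dict: "time": time; "joints": joint angles; "qvel": joint speeds; "tau": joint torques, N m; "ee_pos": TCP position; "eef_rot": TCP orientation; "ft_force": force on the tool from outside, world axes, zero at the start; "moment": the same for the moment, N m; "gripper_width": opening from 0.0 (shut) to 1.0 (fully open); "grip_force": force on a finger pad.
Only numpy, scipy, OpenCV 4.12 (cv2) and the standard library are available. Lean on these libraries where they do the work, as an engineer would, in place of code of your own. Each camera call takes 0.05 s, during which the arm holds its last target. There are 200 camera calls.

## Working session

There is one attempt and no reset: what is moved stays moved. The work goes in short steps, Python scripts to look and compute and a tool call to move; the robot and the scene stay as the last step left them, time stands still between calls to the robot, and variables do not carry over. Pictures are saved under pics/ and viewed, at most 10 in all, crops included, and the job is handed in when it is done.

Besides the shell and the picture viewer there is one more tool, called after "Call:" by a JSON object that holds its "op" and its "data", one argument or row to a line. apply_moves: Moves the arm, as the interface text tells. Its arguments: {"type":"object","properties":{"steps":{"type":"array"}},"required":["steps"]}

```bash
mkdir -p pics; cat > h.py <<'E'
import numpy as np, cv2
from rig import get_state, eyes, robot
from scipy.spatial.transform import Rotation as R
def ray(n,px):
    c=eyes.camera_info(n);K=np.array(c["camera_matrix"],float);d=np.array(c["distortion"],float)
    Rm=cv2.Rodrigues(np.array(c["rvec"],float))[0];t=np.array(c["tvec"],float).ravel()
    u=cv2.undistortPoints(np.array(px,float).reshape(-1,1,2),K,d).reshape(-1,2)
    return -Rm.T@t,np.c_[u,np.ones(len(u))]@Rm
def onz(n,px,z):
    o,d=ray(n,px);return o+d*((z-o[2])/d[:,2])[:,None]
def proj(n,P):
    c=eyes.camera_info(n)
    return cv2.projectPoints(np.array(P,float).reshape(-1,3),np.array(c["rvec"],float),np.array(c["tvec"],float),np.array(c["camera_matrix"],float),np.array(c["distortion"],float))[0].reshape(-1,2)
E
python3 - <<'E'
from h import *
for n in("scene","top"):
    im=eyes.snapshot(n);cv2.imwrite(f"pics/{n}0.png",cv2.cvtColor(im,cv2.COLOR_RGB2BGR)); print(n,ray(n,[[320,200]]))
print(get_state(),robot.finger_overhang)
E
```

```text
scene (array([1170.46327323, -317.25889245,  688.68240619]), array([[-0.6579173 ,  0.33782414, -0.67310388]]))
top (array([431.40203132,   2.24270831, 937.98565999]), array([[ 0.12037273, -0.01608295, -0.99323255]]))
{'time': 0.1, 'joints': array([ 5.76512501e+01,  1.48550173e+01,  8.80055089e+01,  3.11068713e-04,
        7.72352523e+01, -1.16194429e+01]), 'qvel': array([-0.01562302, -0.11854313, -0.09571217, -0.05177703, -0.12232322,
        0.00952008]), 'tau': array([ 1.31775512e-03, -4.46965313e+01, -2.91248381e+01, -1.97660133e-04,
        6.36030163e-03, -1.45483148e-05]), 'ee_pos': array([194.39846342, 514.00801679, 244.55352071]), 'eef_rot': array([-1.79906245e+02, -1.95878113e-02,  1.59270608e+02]), 'ft_force': array([ 0.03920685,  0.28449583, -0.3127209 ]), 'moment': array([ 0.00261429, -0.05159914,  0.00938898]), 'grip_force': 0.0, 'gripper_width': 0.9994140913824066} 14.0
```

View pics/scene0.png

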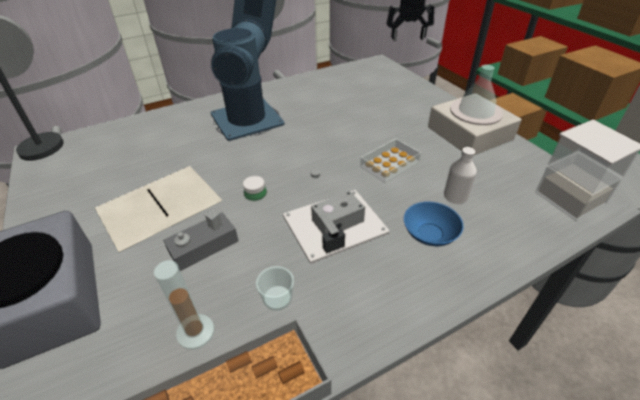

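View pics/top0.png

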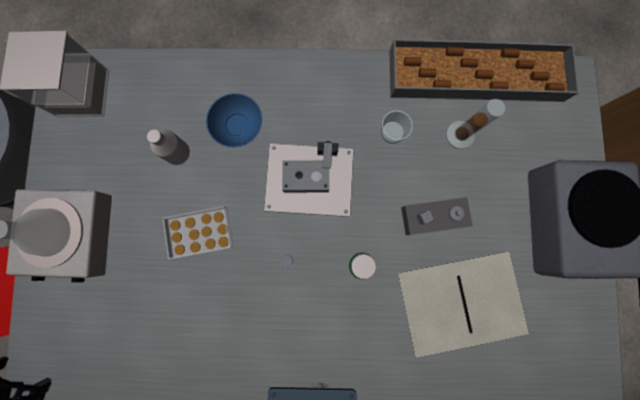

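The top view shows the jig plate at about (310,180) with the block, bore at (299,175). The rack is at (437,216), with the plunger at (426,217) and the stem at (457,213). I'll enlarge both areas.

```bash
python3 - <<'E'
from h import *
a=cv2.imread("pics/top0.png");
f=lambda x0,y0,w,h,s:cv2.resize(a[y0:y0+h,x0:x0+w],None,fx=s,fy=s,interpolation=cv2.INTER_CUBIC)
A=f(255,135,110,90,7);cv2.imwrite("pics/jig.png",A)
b=cv2.imread("pics/scene0.png")
B=f(395,190,85,52,8)
C=cv2.resize(b[205:275,155:245],None,fx=7.55,fy=5,interpolation=cv2.INTER_CUBIC)[:184*2]
cv2.imwrite("pics/rack.png",B)
E
```

```text
(no output)
```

View pics/jig.png

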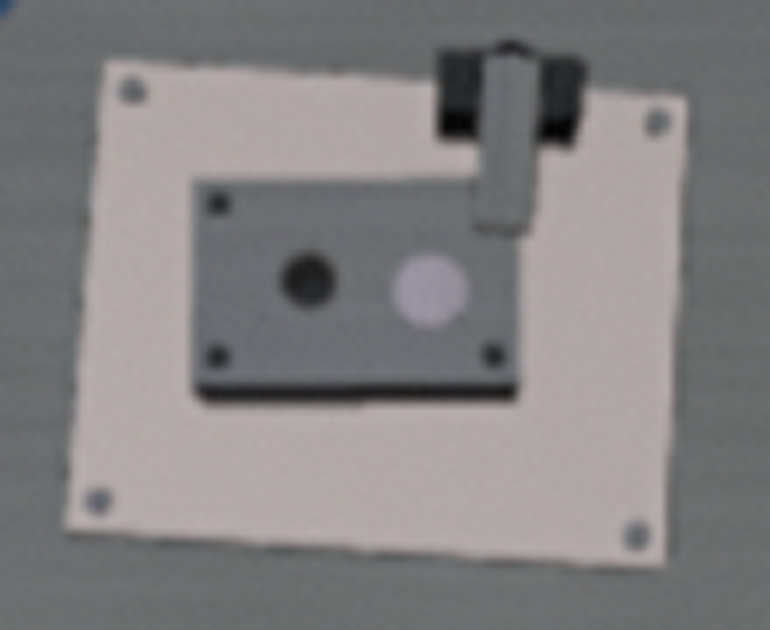

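View pics/rack.png

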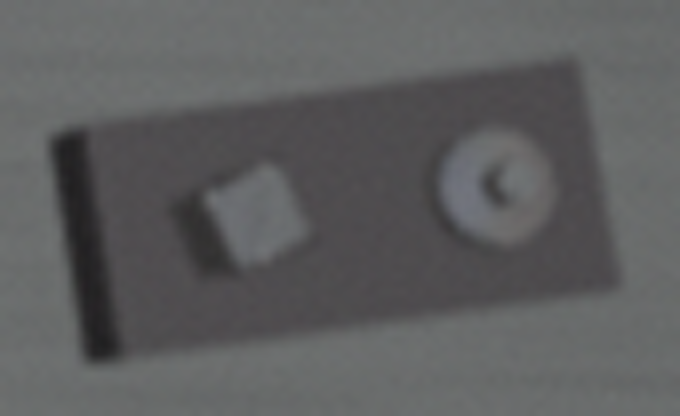

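The jig crop shows the block top with its left corners at (193,180) and (193,382), right end at x≈519, and bore centre (308,280). The rack crop shows the plunger's head top with corners around (207,195), (266,162), (307,235) and (250,268).

```bash
python3 - <<'E'
from h import *
np.set_printoptions(precision=1,suppress=True)
J=lambda p:(np.array(p,float)+.5)/7-.5+[255,135]
K=lambda p:(np.array(p,float)+.5)/8-.5+[395,190]
pl=onz("top",J([(104,60),(688,97),(665,567),(65,528)]),12);print("plate",pl,pl.mean(0))
print("plate edges deg (TL-BL)",[np.degrees(np.arctan2(*(v[1::-1]))) for v in (pl[0]-pl[3],pl[1]-pl[2],pl[0]-pl[1],pl[3]-pl[2])])
bl=onz("top",J([(193,180),(193,382),(519,382),(308,280)]),62);print("block",bl)
print([np.degrees(np.arctan2(*(v[1::-1]))) for v in (bl[0]-bl[1],bl[1]-bl[2])])
h=onz("top",K([(207,195),(266,162),(307,235),(250,268)]),85);print("head",h,h.mean(0))
d=np.diff(np.r_[h,h[:1]],axis=0);print([(np.degrees(np.arctan2(v[1],v[0]))%90,np.hypot(*v[:2])) for v in d])
r=onz("top",K([(88,128),(578,60),(620,288),(122,355)]),45);c=r.mean(0)
a=(r[0]-r[1]+r[3]-r[2]);a/=np.linalg.norm(a);print("rack",r,c,a,c+40*a,c-40*a,np.degrees(np.arctan2(a[1],a[0])))
print("stem",onz("top",K([(498,187)]),60))
E
```

```text
plate [[684.8 115.7  12. ]
 [674.4 -92.9  12. ]
 [506.7 -85.1  12. ]
 [516.8 123.7  12. ]] [595.7  15.3  12. ]
plate edges deg (TL-BL) [np.float64(-2.741344649142614), np.float64(-2.683457672344316), np.float64(87.14692576603942), np.float64(87.221073807926)]
block [[630.   78.2  62. ]
 [561.5  76.3  62. ]
 [563.3 -31.8  62. ]
 [596.5  38.9  62. ]]
[np.float64(1.616229009558183), np.float64(90.92140726937063)]
head [[ 506.9 -237.4   85. ]
 [ 516.4 -254.3   85. ]
 [ 496.  -265.3   85. ]
 [ 486.6 -249.    85. ]] [ 501.5 -251.5   85. ]
[(np.float64(29.44474032240918), np.float64(19.407351553163487)), (np.float64(28.467704655114915), np.float64(23.161067442462826)), (np.float64(30.126958527740214), np.float64(18.85552847518196)), (np.float64(29.83244902050499), np.float64(23.382741994068486))]
rack [[ 529.6 -213.8   45. ]
 [ 552.1 -360.4   45. ]
 [ 484.8 -370.2   45. ]
 [ 463.3 -222.6   45. ]] [ 507.5 -291.8   45. ] [-0.1  1.   0. ] [ 501.6 -252.2   45. ] [ 513.4 -331.3   45. ] 98.5019535816465
stem [[ 512.6 -329.3   60. ]]
```

Call:
{"op": "apply_moves", "data": {
  "steps": [
    {"jaw":50,"slide":[-558.2,-608.2,65],"turn":[0,0,39.8]},
    {"jaw":50,"slide":[-558.2,-608.2,65],"turn":[0,0,39.8]},
    {"jaw":50,"slide":[-558.2,-608.2,65],"turn":[0,0,39.8]},
    {"jaw":50,"slide":[-558.2,-608.2,65],"turn":[0,0,39.8]},
    {"jaw":50,"slide":[-558.2,-608.2,65],"turn":[0,0,39.8]},
    {"jaw":50,"slide":[-558.2,-608.2,65],"turn":[0,0,39.8]},
    {"jaw":50,"slide":[-558.2,-608.2,65],"turn":[0,0,39.8]},
    {"jaw":50,"slide":[-558.2,-608.2,65],"turn":[0,0,39.8]},
    {"jaw":50,"slide":[-558.2,-608.2,65],"turn":[0,0,39.8]},
    {"jaw":50,"slide":[-558.2,-608.2,65],"turn":[0,0,39.8]},
    {"jaw":50,"slide":[-558.2,-608.2,65],"turn":[0,0,39.8]},
    {"jaw":50,"slide":[-558.2,-608.2,65],"turn":[0,0,39.8]},
    {"jaw":50,"slide":[-558.2,-608.2,65],"turn":[0,0,39.8]},
    {"jaw":50,"slide":[-558.2,-608.2,65],"turn":[0,0,39.8]},
    {"jaw":50,"slide":[-558.2,-608.2,65],"turn":[0,0,39.8]},
    {"jaw":50,"slide":[-558.2,-608.2,65],"turn":[0,0,39.8]},
    {"jaw":50,"slide":[-558.2,-608.2,65],"turn":[0,0,39.8]},
    {"jaw":50,"slide":[-558.2,-608.2,65],"turn":[0,0,39.8]},
    {"jaw":50,"slide":[-558.2,-608.2,65],"turn":[0,0,39.8]},
    {"jaw":50,"slide":[-558.2,-608.2,65],"turn":[0,0,39.8]}
  ]
}}

```text
time: 2.1
ee_pos: [500.8, -250.7, 180.0]
eef_rot: [-180.0, -0.1, 119.5]
ft_force: [0.1, -0.4, -0.6]
gripper_width: 0.588
grip_force: 0.0
```

Call:
{"op": "apply_moves", "data": {
  "steps": [
    {"jaw":50,"slide":[0,0,20],"turn":[0,0,0]},
    {"jaw":50,"slide":[0,0,40],"turn":[0,0,0]},
    {"jaw":50,"slide":[0,0,60],"turn":[0,0,0]},
    {"jaw":50,"slide":[0,0,80],"turn":[0,0,0]},
    {"jaw":50,"slide":[0,0,95],"turn":[0,0,0]},
    {"jaw":50,"slide":[0,0,105],"turn":[0,0,0]},
    {"jaw":50,"slide":[0,0,114],"turn":[0,0,0]},
    {"jaw":50,"slide":[0,0,114],"turn":[0,0,0]},
    {"jaw":50,"slide":[0,0,114],"turn":[0,0,0]}
  ]
}}

```text
time: 3.0
ee_pos: [501.7, -251.9, 66.8]
eef_rot: [180.0, 0.0, 119.5]
ft_force: [-0.3, -0.6, 0.7]
gripper_width: 0.583
grip_force: 0.0
```

```bash
python3 - <<'E'
from h import *
a=eyes.snapshot("scene")[...,::-1];b=eyes.snapshot("top")[...,::-1]
f=lambda a,x,y:cv2.resize(a[y:y+90,x:x+80],None,fx=5,fy=5,interpolation=cv2.INTER_CUBIC)
cv2.imwrite("pics/g1.png",np.hstack([f(a,160,180),f(b,395,170)]))
E
```

```text
(no output)
```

View pics/g1.png

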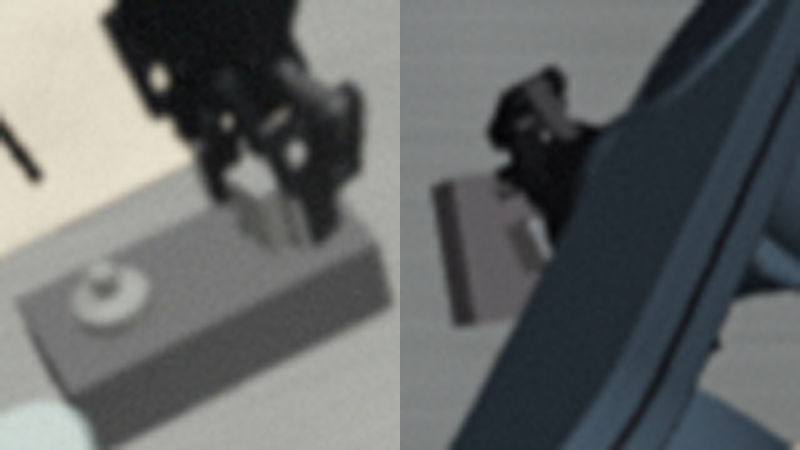

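The scene crop shows the fingers straddling the head (at about (260,195) in the left panel). Closing now.

Call:
{"op": "apply_moves", "data": {
  "steps": [
    {"jaw":30,"slide":[0,0,0],"turn":[0,0,0]},
    {"jaw":26,"slide":[0,0,0],"turn":[0,0,0]},
    {"jaw":22,"slide":[0,0,0],"turn":[0,0,0]},
    {"jaw":15,"slide":[0,0,0],"turn":[0,0,0]},
    {"jaw":10,"slide":[0,0,0],"turn":[0,0,0]},
    {"jaw":10,"slide":[0,0,0],"turn":[0,0,0]},
    {"jaw":10,"slide":[0,0,0],"turn":[0,0,0]},
    {"jaw":10,"slide":[0,0,0],"turn":[0,0,0]}
  ]
}}

```text
time: 3.9
ee_pos: [501.7, -252.4, 67.0]
eef_rot: [180.0, 0.1, 119.5]
ft_force: [-1.5, -0.6, 5.9]
gripper_width: 0.282
grip_force: 57.7
```

Call:
{"op": "apply_moves", "data": {
  "steps": [
    {"jaw":10,"slide":[0,0,-5],"turn":[0,0,0]},
    {"jaw":10,"slide":[0,0,-15],"turn":[0,0,0]},
    {"jaw":10,"slide":[0,0,-30],"turn":[0,0,0]},
    {"jaw":10,"slide":[0,0,-50],"turn":[0,0,0]},
    {"jaw":10,"slide":[0,0,-70],"turn":[0,0,0]},
    {"jaw":10,"slide":[0,0,-85],"turn":[0,0,3.5]},
    {"jaw":10,"slide":[0,0,-90],"turn":[0,0,9.5]},
    {"jaw":10,"slide":[0,0,-90],"turn":[0,0,15.5]},
    {"jaw":10,"slide":[0,0,-90],"turn":[0,0,21.5]},
    {"jaw":10,"slide":[0,0,-90],"turn":[0,0,26.5]},
    {"jaw":10,"slide":[0,0,-90],"turn":[0,0,29.5]},
    {"jaw":10,"slide":[0,0,-90],"turn":[0,0,29.5]},
    {"jaw":10,"slide":[0,0,-90],"turn":[0,0,29.5]},
    {"jaw":10,"slide":[0,0,-90],"turn":[0,0,29.5]}
  ]
}}

```text
time: 5.3
ee_pos: [501.3, -251.9, 156.4]
eef_rot: [-180.0, -0.0, 90.0]
ft_force: [-0.1, -0.6, -3.2]
gripper_width: 0.278
grip_force: 58.2
```

```bash
python3 - <<'E'
from h import *
s=get_state();print(s["ee_pos"],s["eef_rot"],s["ft_force"],s["moment"],s["gripper_width"])
a=eyes.snapshot("scene")[...,::-1]
p=s["ee_pos"];u=proj("scene",[p,p-[0,0,62]]);print(u)
x,y=(u[1]-[50,60]).astype(int);print(x,y)
cv2.imwrite("pics/g2.png",cv2.resize(a[y:y+90,x:x+100],None,fx=6,fy=6,interpolation=cv2.INTER_CUBIC))
E
```

```text
[ 501.34490556 -251.8688874   156.3563937 ] [-1.79988603e+02 -1.55926529e-02  9.00307105e+01] [-0.05629194 -0.6342688  -3.24001456] [-0.0218083   0.03953063 -0.01692139] 0.2780061223423577
[[204.1759423  190.12370268]
 [210.19299243 210.98030156]]
160 150
```

View pics/g2.png

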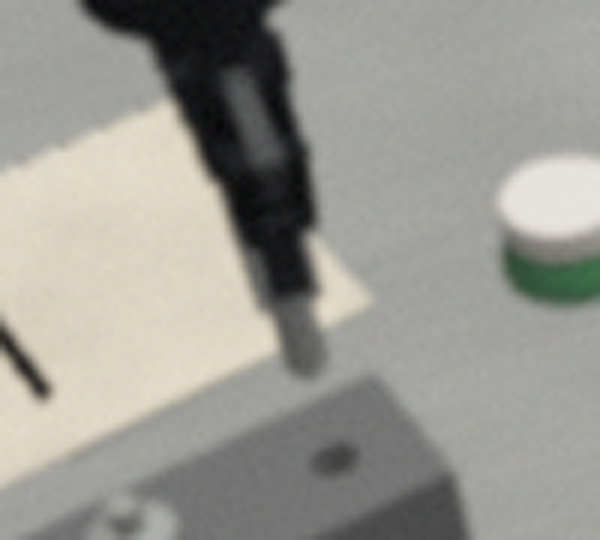

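The shank hangs straight, with its foot at crop (305,370), which matches the projected foot. I'll go to the front-right approach.

Call:
{"op": "apply_moves", "data": {
  "steps": [
    {"jaw":10,"slide":[10,1,0],"turn":[0,0,0]},
    {"jaw":10,"slide":[30,4,0],"turn":[0,0,0]},
    {"jaw":10,"slide":[60,7,0],"turn":[0,0,0]},
    {"jaw":10,"slide":[90,11,0],"turn":[0,0,0]},
    {"jaw":10,"slide":[120,15,0],"turn":[0,0,0]},
    {"jaw":10,"slide":[150,19,0],"turn":[0,0,0]},
    {"jaw":10,"slide":[180,23,0],"turn":[0,0,0]},
    {"jaw":10,"slide":[210,27,0],"turn":[0,0,0]},
    {"jaw":10,"slide":[228,28,8],"turn":[0,0,0]},
    {"jaw":10,"slide":[237,29,20],"turn":[0,0,0]},
    {"jaw":10,"slide":[237,29,35],"turn":[0,0,0]},
    {"jaw":10,"slide":[237,29,50],"turn":[0,0,0]},
    {"jaw":10,"slide":[237,29,60],"turn":[0,0,0]},
    {"jaw":10,"slide":[237,29,64],"turn":[0,0,0]},
    {"jaw":10,"slide":[237,29,64],"turn":[0,0,0]},
    {"jaw":10,"slide":[237,29,64],"turn":[0,0,0]}
  ]
}}

```text
time: 6.95
ee_pos: [530.9, -15.3, 92.7]
eef_rot: [180.0, 0.0, 90.0]
ft_force: [0.2, -0.1, -1.7]
gripper_width: 0.277
grip_force: 58.1
```

Call:
{"op": "apply_moves", "data": {
  "steps": [
    {"jaw":10,"slide":[0,5,0],"turn":[0,0,0]},
    {"jaw":10,"slide":[0,10,0],"turn":[0,0,0]},
    {"jaw":10,"slide":[0,14,0],"turn":[0,0,0]},
    {"jaw":10,"slide":[0,17,0],"turn":[0,0,0]},
    {"jaw":10,"slide":[0,18,0],"turn":[0,0,0]},
    {"jaw":10,"slide":[0,19,0],"turn":[0,0,0]},
    {"jaw":10,"slide":[0,19.5,0],"turn":[0,0,0]},
    {"jaw":10,"slide":[0,20,0],"turn":[0,0,0]},
    {"jaw":10,"slide":[0,20,0],"turn":[0,0,0]}
  ]
}}

```text
time: 7.85
ee_pos: [550.5, -15.0, 92.3]
eef_rot: [-180.0, -0.0, 90.0]
ft_force: [-0.2, 0.3, -2.2]
gripper_width: 0.281
grip_force: 58.1
```

Call:
{"op": "apply_moves", "data": {
  "steps": [
    {"jaw":10,"slide":[0,0.5,0],"turn":[0,0,0]},
    {"jaw":10,"slide":[0,1,0],"turn":[0,0,0]},
    {"jaw":10,"slide":[0,1.5,0],"turn":[0,0,0]},
    {"jaw":10,"slide":[0,2,0],"turn":[0,0,0]},
    {"jaw":10,"slide":[0,2,0],"turn":[0,0,0]}
  ]
}}

```text
time: 8.35
ee_pos: [552.7, -15.0, 92.3]
eef_rot: [180.0, 0.0, 90.0]
ft_force: [-0.3, 0.1, -2.2]
gripper_width: 0.276
grip_force: 58.1
```

Call:
{"op": "apply_moves", "data": {
  "steps": [
    {"jaw":10,"slide":[0,0.4,0],"turn":[0,0,0]},
    {"jaw":10,"slide":[0,0.8,0],"turn":[0,0,0]},
    {"jaw":10,"slide":[0,1.2,0],"turn":[0,0,0]},
    {"jaw":10,"slide":[0,1.2,0],"turn":[0,0,0]}
  ]
}}

```text
time: 8.75
ee_pos: [553.8, -15.0, 92.3]
eef_rot: [180.0, 0.0, 90.0]
ft_force: [0.4, 0.2, -3.0]
gripper_width: 0.275
grip_force: 58.1
```

Call:
{"op": "apply_moves", "data": {
  "steps": [
    {"jaw":10,"slide":[0,0.4,0],"turn":[0,0,0]},
    {"jaw":10,"slide":[0,0.8,0],"turn":[0,0,0]},
    {"jaw":10,"slide":[0,1.2,0],"turn":[0,0,0]},
    {"jaw":10,"slide":[0,1.2,0],"turn":[0,0,0]}
  ]
}}

```text
time: 9.15
ee_pos: [554.5, -15.0, 92.2]
eef_rot: [-179.9, -0.0, 90.0]
ft_force: [-2.8, -1.2, -2.1]
gripper_width: 0.275
grip_force: 58.3
```

Call:
{"op": "apply_moves", "data": {
  "steps": [
    {"jaw":10,"slide":[0,0.2,0],"turn":[0,0,0]},
    {"jaw":10,"slide":[0,0.2,0],"turn":[0,0,0]},
    {"jaw":10,"slide":[0,0.2,0],"turn":[0,0,0]},
    {"jaw":10,"slide":[0,0.2,0],"turn":[0,0,0]},
    {"jaw":10,"slide":[0,0.2,0],"turn":[0,0,0]},
    {"jaw":10,"slide":[0,0.2,0],"turn":[0,0,0]}
  ]
}}

```text
time: 9.75
ee_pos: [554.7, -15.0, 92.2]
eef_rot: [-179.9, -0.0, 90.0]
ft_force: [-4.5, -1.0, -0.6]
gripper_width: 0.276
grip_force: 58.5
```

```bash
python3 -c "
from h import *
s=get_state();print(s['ee_pos'],s['eef_rot'],s['ft_force'])"
```

```text
[554.68597251 -15.02287715  92.19081052] [-1.79940119e+02 -1.67363652e-03  8.99767329e+01] [-4.50914663 -1.04444251 -0.58385652]
```

Call:
{"op": "apply_moves", "data": {
  "steps": [
    {"jaw":10,"slide":[0,-2,0],"turn":[0,0,0]},
    {"jaw":10,"slide":[0,-6,0],"turn":[0,0,0]},
    {"jaw":10,"slide":[0,-10,0],"turn":[0,0,0]},
    {"jaw":10,"slide":[5,-12,0],"turn":[0,0,0]},
    {"jaw":10,"slide":[17,-12,0],"turn":[0,0,0]},
    {"jaw":10,"slide":[32,-12,0],"turn":[0,0,0]},
    {"jaw":10,"slide":[47,-12,0],"turn":[0,0,0]},
    {"jaw":10,"slide":[62,-12,0],"turn":[0,0,0]},
    {"jaw":10,"slide":[72,-12,0],"turn":[0,0,0]},
    {"jaw":10,"slide":[77,-12,0],"turn":[0,0,0]},
    {"jaw":10,"slide":[77,-9,0],"turn":[0,0,0]},
    {"jaw":10,"slide":[77,-7,0],"turn":[0,0,0]},
    {"jaw":10,"slide":[77,-6,0],"turn":[0,0,0]},
    {"jaw":10,"slide":[77,-5.5,0],"turn":[0,0,0]},
    {"jaw":10,"slide":[77,-5,0],"turn":[0,0,0]},
    {"jaw":10,"slide":[77,-5,0],"turn":[0,0,0]}
  ]
}}

```text
time: 11.35
ee_pos: [550.3, 61.6, 92.3]
eef_rot: [-180.0, 0.0, 89.9]
ft_force: [0.2, -0.5, -2.6]
gripper_width: 0.277
grip_force: 58.1
```

Call:
{"op": "apply_moves", "data": {
  "steps": [
    {"jaw":10,"slide":[0,0.4,0],"turn":[0,0,0]},
    {"jaw":10,"slide":[0,0.8,0],"turn":[0,0,0]},
    {"jaw":10,"slide":[0,1.2,0],"turn":[0,0,0]},
    {"jaw":10,"slide":[0,1.2,0],"turn":[0,0,0]}
  ]
}}

```text
time: 11.75
ee_pos: [551.5, 62.0, 92.3]
eef_rot: [180.0, -0.0, 90.0]
ft_force: [-0.5, 0.5, -1.8]
gripper_width: 0.275
grip_force: 58.1
```

Call:
{"op": "apply_moves", "data": {
  "steps": [
    {"jaw":10,"slide":[0,0.4,0],"turn":[0,0,0]},
    {"jaw":10,"slide":[0,0.8,0],"turn":[0,0,0]},
    {"jaw":10,"slide":[0,1.2,0],"turn":[0,0,0]},
    {"jaw":10,"slide":[0,1.2,0],"turn":[0,0,0]}
  ]
}}

```text
time: 12.15
ee_pos: [552.7, 62.0, 92.3]
eef_rot: [180.0, -0.0, 90.0]
ft_force: [-0.3, -0.2, -3.2]
gripper_width: 0.28
grip_force: 58.1
```

Call:
{"op": "apply_moves", "data": {
  "steps": [
    {"jaw":10,"slide":[0,0.3,0],"turn":[0,0,0]},
    {"jaw":10,"slide":[0,0.6,0],"turn":[0,0,0]},
    {"jaw":10,"slide":[0,0.9,0],"turn":[0,0,0]},
    {"jaw":10,"slide":[0,0.9,0],"turn":[0,0,0]}
  ]
}}

```text
time: 12.55
ee_pos: [553.0, 62.0, 92.2]
eef_rot: [-179.9, -0.0, 90.0]
ft_force: [-1.3, -0.0, -1.9]
gripper_width: 0.277
grip_force: 58.3
```

Call:
{"op": "apply_moves", "data": {
  "steps": [
    {"jaw":10,"slide":[0,0.3,0],"turn":[0,0,0]},
    {"jaw":10,"slide":[0,0.3,0],"turn":[0,0,0]},
    {"jaw":10,"slide":[0,0.3,0],"turn":[0,0,0]},
    {"jaw":10,"slide":[0,0.3,0],"turn":[0,0,0]},
    {"jaw":10,"slide":[0,0.3,0],"turn":[0,0,0]},
    {"jaw":10,"slide":[0,0.3,0],"turn":[0,0,0]},
    {"jaw":10,"slide":[0,0.3,0],"turn":[0,0,0]}
  ]
}}

```text
time: 13.25
ee_pos: [553.2, 62.0, 92.2]
eef_rot: [-179.9, 0.0, 90.0]
ft_force: [-4.8, 0.0, -0.1]
gripper_width: 0.282
grip_force: 58.4
```

```bash
python3 -c "
from h import *
s=get_state();print(s['ee_pos'],s['eef_rot'],s['ft_force'])"
```

```text
[553.21227848  61.97791591  92.16967372] [-1.79925917e+02  6.24414355e-04  8.99742267e+01] [-4.75624314e+00  3.74218952e-03 -1.14746900e-01]
```

Call:
{"op": "apply_moves", "data": {
  "steps": [
    {"jaw":10,"slide":[0,-2,0],"turn":[0,0,0]},
    {"jaw":10,"slide":[0,-6,0],"turn":[0,0,0]},
    {"jaw":10,"slide":[2,-10,0],"turn":[0,0,0]},
    {"jaw":10,"slide":[10,-12,0],"turn":[0,0,0]},
    {"jaw":10,"slide":[22,-12,0],"turn":[0,0,0]},
    {"jaw":10,"slide":[32,-11,0],"turn":[0,0,0]},
    {"jaw":10,"slide":[36,-8,0],"turn":[0,0,0]},
    {"jaw":10,"slide":[36,2,0],"turn":[0,0,0]},
    {"jaw":10,"slide":[36,14,0],"turn":[0,0,0]},
    {"jaw":10,"slide":[36,28,0],"turn":[0,0,0]},
    {"jaw":10,"slide":[36,38,0],"turn":[0,0,0]},
    {"jaw":10,"slide":[36,43.5,0],"turn":[0,0,0]},
    {"jaw":10,"slide":[34,43.5,0],"turn":[0,0,0]},
    {"jaw":10,"slide":[31,43.5,0],"turn":[0,0,0]},
    {"jaw":10,"slide":[29,43.5,0],"turn":[0,0,0]},
    {"jaw":10,"slide":[28,43.5,0],"turn":[0,0,0]},
    {"jaw":10,"slide":[27.5,43.5,0],"turn":[0,0,0]},
    {"jaw":10,"slide":[27.5,43.5,0],"turn":[0,0,0]}
  ]
}}

```text
time: 15.05
ee_pos: [597.2, 89.4, 92.4]
eef_rot: [180.0, -0.0, 90.0]
ft_force: [-0.6, 0.1, -3.4]
gripper_width: 0.28
grip_force: 58.2
```

Call:
{"op": "apply_moves", "data": {
  "steps": [
    {"jaw":10,"slide":[-0.4,0,0],"turn":[0,0,0]},
    {"jaw":10,"slide":[-0.8,0,0],"turn":[0,0,0]},
    {"jaw":10,"slide":[-1.2,0,0],"turn":[0,0,0]},
    {"jaw":10,"slide":[-1.2,0,0],"turn":[0,0,0]}
  ]
}}

```text
time: 15.45
ee_pos: [597.3, 88.3, 92.3]
eef_rot: [-180.0, 0.0, 90.0]
ft_force: [0.9, -0.7, -3.1]
gripper_width: 0.276
grip_force: 58.2
```

Call:
{"op": "apply_moves", "data": {
  "steps": [
    {"jaw":10,"slide":[-0.4,0,0],"turn":[0,0,0]},
    {"jaw":10,"slide":[-0.8,0,0],"turn":[0,0,0]},
    {"jaw":10,"slide":[-1.2,0,0],"turn":[0,0,0]},
    {"jaw":10,"slide":[-1.2,0,0],"turn":[0,0,0]}
  ]
}}

```text
time: 15.85
ee_pos: [597.3, 87.0, 92.3]
eef_rot: [180.0, 0.0, 90.0]
ft_force: [-1.1, 0.4, -2.8]
gripper_width: 0.274
grip_force: 58.2
```

Call:
{"op": "apply_moves", "data": {
  "steps": [
    {"jaw":10,"slide":[-0.3,0,0],"turn":[0,0,0]},
    {"jaw":10,"slide":[-0.6,0,0],"turn":[0,0,0]},
    {"jaw":10,"slide":[-0.9,0,0],"turn":[0,0,0]},
    {"jaw":10,"slide":[-0.9,0,0],"turn":[0,0,0]}
  ]
}}

```text
time: 16.25
ee_pos: [597.3, 86.1, 92.3]
eef_rot: [-180.0, 0.0, 90.0]
ft_force: [0.5, -0.1, -3.0]
gripper_width: 0.278
grip_force: 58.2
```

Call:
{"op": "apply_moves", "data": {
  "steps": [
    {"jaw":10,"slide":[-0.3,0,0],"turn":[0,0,0]},
    {"jaw":10,"slide":[-0.6,0,0],"turn":[0,0,0]},
    {"jaw":10,"slide":[-0.9,0,0],"turn":[0,0,0]},
    {"jaw":10,"slide":[-0.9,0,0],"turn":[0,0,0]}
  ]
}}

```text
time: 16.65
ee_pos: [597.3, 85.4, 92.3]
eef_rot: [180.0, -0.0, 90.0]
ft_force: [-0.9, 1.0, -2.5]
gripper_width: 0.275
grip_force: 58.3
```

Call:
{"op": "apply_moves", "data": {
  "steps": [
    {"jaw":10,"slide":[-0.3,0,0],"turn":[0,0,0]},
    {"jaw":10,"slide":[-0.5,0,0],"turn":[0,0,0]},
    {"jaw":10,"slide":[-0.5,0,0],"turn":[0,0,0]},
    {"jaw":10,"slide":[-0.5,0,0],"turn":[0,0,0]}
  ]
}}

```text
time: 17.05
ee_pos: [597.3, 85.2, 92.4]
eef_rot: [180.0, -0.0, 90.0]
ft_force: [0.2, 3.9, -1.9]
gripper_width: 0.275
grip_force: 58.2
```

Call:
{"op": "apply_moves", "data": {
  "steps": [
    {"jaw":10,"slide":[-0.1,0,0],"turn":[0,0,0]},
    {"jaw":10,"slide":[-0.1,0,0],"turn":[0,0,0]},
    {"jaw":10,"slide":[-0.1,0,0],"turn":[0,0,0]},
    {"jaw":10,"slide":[-0.1,0,0],"turn":[0,0,0]},
    {"jaw":10,"slide":[-0.1,0,0],"turn":[0,0,0]},
    {"jaw":10,"slide":[-0.1,0,0],"turn":[0,0,0]}
  ]
}}

```text
time: 17.65
ee_pos: [597.3, 84.8, 92.4]
eef_rot: [180.0, -0.0, 90.0]
ft_force: [0.2, 3.7, -1.3]
gripper_width: 0.271
grip_force: 58.3
```

```bash
python3 - <<'E'
from h import *
s=get_state();print(s['ee_pos'],s['eef_rot'],s['ft_force'])
p3=s['ee_pos'][:2]+[0,.15]; p1=np.array([554.5,-15.]);p2=np.array([553.0,62.])
v=(p2-p1)/np.linalg.norm(p2-p1);n=np.array([v[1],-v[0]])  # n = block +x
a=p1@n+43; b=p3@v-48
t=a*n+b*v;print("bore TCP",t,np.degrees(np.arctan2(n[1],n[0])),"slide",t-s['ee_pos'][:2])
E
```

```text
[597.34571751  84.80413717  92.37578785] [ 1.79993139e+02 -1.25656079e-02  8.99693812e+01] [ 0.16535616  3.72863754 -1.29090514]
bore TCP [596.49656435  36.92848832] 1.1160103914072728 slide [ -0.84915317 -47.87564886]
```

Call:
{"op": "apply_moves", "data": {
  "steps": [
    {"jaw":10,"slide":[2,0,0],"turn":[0,0,0]},
    {"jaw":10,"slide":[6,0,0],"turn":[0,0,0]},
    {"jaw":10,"slide":[10,0,-4],"turn":[0,0,0]},
    {"jaw":10,"slide":[10,0,-15],"turn":[0,0,0]},
    {"jaw":10,"slide":[10,0,-30],"turn":[0,0,0]},
    {"jaw":10,"slide":[10,0,-40],"turn":[0,0,0]},
    {"jaw":10,"slide":[8,0,-44],"turn":[0,0,0]},
    {"jaw":10,"slide":[0,0,-44],"turn":[0,0,0]},
    {"jaw":10,"slide":[-12,-0.4,-44],"turn":[0,0,0]},
    {"jaw":10,"slide":[-26,-0.8,-44],"turn":[0,0,0]},
    {"jaw":10,"slide":[-38,-0.8,-44],"turn":[0,0,0]},
    {"jaw":10,"slide":[-45,-0.8,-44],"turn":[0,0,0]},
    {"jaw":10,"slide":[-47.7,-0.8,-43],"turn":[0,0,0]},
    {"jaw":10,"slide":[-47.7,-0.8,-40],"turn":[0,0,0]},
    {"jaw":10,"slide":[-47.7,-0.8,-38],"turn":[0,0,0]},
    {"jaw":10,"slide":[-47.7,-0.8,-37],"turn":[0,0,0]},
    {"jaw":10,"slide":[-47.7,-0.8,-37],"turn":[0,0,0]},
    {"jaw":10,"slide":[-47.7,-0.8,-37],"turn":[0,0,0]}
  ]
}}

```text
time: 19.45
ee_pos: [596.5, 37.4, 129.3]
eef_rot: [-180.0, -0.0, 90.0]
ft_force: [0.8, 0.8, -2.5]
gripper_width: 0.273
grip_force: 58.3
```

```bash
python3 - <<'E'
from h import *
s=get_state();print(s['ee_pos'],s['eef_rot'],s['ft_force'])
a=eyes.snapshot("scene")[...,::-1]
p=s["ee_pos"];u=proj("scene",[p-[0,0,62]]);x,y=(u[0]-[50,55]).astype(int);print(u,x,y)
cv2.imwrite("pics/g3.png",cv2.resize(a[y:y+90,x:x+100],None,fx=6,fy=6,interpolation=cv2.INTER_CUBIC))
E
```

```text
[596.48604563  37.35739157 129.29600009] [-1.79998771e+02 -2.80649593e-03  9.00065696e+01] [ 0.77025673  0.76654104 -2.54920347]
[[342.43927379 202.33965438]] 292 147
```

View pics/g3.png

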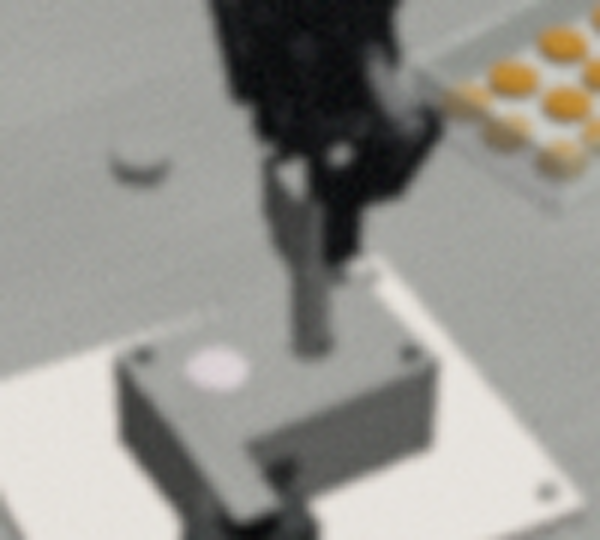

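The shank foot is over the bore, at crop (312,350), with the hole hidden beneath it. I'll descend in small steps.

Call:
{"op": "apply_moves", "data": {
  "steps": [
    {"jaw":10,"slide":[-0.2,0,1.5],"turn":[0,0,0]},
    {"jaw":10,"slide":[-0.2,0,3],"turn":[0,0,0]},
    {"jaw":10,"slide":[-0.2,0,4],"turn":[0,0,0]},
    {"jaw":10,"slide":[-0.2,0,5],"turn":[0,0,0]},
    {"jaw":10,"slide":[-0.2,0,5.5],"turn":[0,0,0]},
    {"jaw":10,"slide":[-0.2,0,6],"turn":[0,0,0]},
    {"jaw":10,"slide":[-0.2,0,6],"turn":[0,0,0]}
  ]
}}

```text
time: 20.2
ee_pos: [596.5, 36.7, 123.3]
eef_rot: [-180.0, -0.0, 90.0]
ft_force: [-0.1, -0.0, -2.9]
gripper_width: 0.272
grip_force: 58.3
```

Call:
{"op": "apply_moves", "data": {
  "steps": [
    {"jaw":10,"slide":[0.3,0,0.5],"turn":[0,0,0]},
    {"jaw":10,"slide":[0.3,0,1],"turn":[0,0,0]},
    {"jaw":10,"slide":[0.3,0,1.5],"turn":[0,0,0]},
    {"jaw":10,"slide":[0.3,0,2],"turn":[0,0,0]},
    {"jaw":10,"slide":[0.3,0,2.5],"turn":[0,0,0]},
    {"jaw":10,"slide":[0.3,0,2.5],"turn":[0,0,0]}
  ]
}}

```text
time: 20.8
ee_pos: [596.4, 37.1, 120.7]
eef_rot: [-180.0, 0.0, 90.0]
ft_force: [-0.5, -0.4, -3.2]
gripper_width: 0.274
grip_force: 58.3
```

Call:
{"op": "apply_moves", "data": {
  "steps": [
    {"jaw":10,"slide":[0,0,0.5],"turn":[0,0,0]},
    {"jaw":10,"slide":[0,0,1],"turn":[0,0,0]},
    {"jaw":10,"slide":[0,0,1.5],"turn":[0,0,0]},
    {"jaw":10,"slide":[0,0,2],"turn":[0,0,0]},
    {"jaw":10,"slide":[0,0,2],"turn":[0,0,0]}
  ]
}}

```text
time: 21.3
ee_pos: [596.4, 37.1, 118.7]
eef_rot: [-180.0, -0.0, 90.0]
ft_force: [0.6, 0.4, -2.6]
gripper_width: 0.273
grip_force: 58.3
```

Call:
{"op": "apply_moves", "data": {
  "steps": [
    {"jaw":10,"slide":[0,0,1],"turn":[0,0,0]},
    {"jaw":10,"slide":[0,0,2],"turn":[0,0,0]},
    {"jaw":10,"slide":[0,0,3],"turn":[0,0,0]},
    {"jaw":10,"slide":[0,0,4],"turn":[0,0,0]},
    {"jaw":10,"slide":[0,0,5],"turn":[0,0,0]},
    {"jaw":10,"slide":[0,0,6],"turn":[0,0,0]},
    {"jaw":10,"slide":[0,0,6],"turn":[0,0,0]}
  ]
}}

```text
time: 22.0
ee_pos: [596.4, 37.1, 112.6]
eef_rot: [-180.0, -0.0, 90.0]
ft_force: [-0.6, -0.5, -3.6]
gripper_width: 0.273
grip_force: 58.3
```

Call:
{"op": "apply_moves", "data": {
  "steps": [
    {"jaw":10,"slide":[0,0,1],"turn":[0,0,0]},
    {"jaw":10,"slide":[0,0,2],"turn":[0,0,0]},
    {"jaw":10,"slide":[0,0,3],"turn":[0,0,0]},
    {"jaw":10,"slide":[0,0,4],"turn":[0,0,0]},
    {"jaw":10,"slide":[0,0,5],"turn":[0,0,0]},
    {"jaw":10,"slide":[0,0,6],"turn":[0,0,0]},
    {"jaw":10,"slide":[0,0,6],"turn":[0,0,0]}
  ]
}}

```text
time: 22.7
ee_pos: [596.4, 37.0, 106.6]
eef_rot: [-180.0, -0.0, 90.0]
ft_force: [-0.0, 0.4, -2.8]
gripper_width: 0.272
grip_force: 58.3
```

Free so far, with the foot at about 44.6 mm. The shoulder should seat at TCP z ≈ 84.

Call:
{"op": "apply_moves", "data": {
  "steps": [
    {"jaw":10,"slide":[0,0,1],"turn":[0,0,0]},
    {"jaw":10,"slide":[0,0,2],"turn":[0,0,0]},
    {"jaw":10,"slide":[0,0,3],"turn":[0,0,0]},
    {"jaw":10,"slide":[0,0,4],"turn":[0,0,0]},
    {"jaw":10,"slide":[0,0,5],"turn":[0,0,0]},
    {"jaw":10,"slide":[0,0,6],"turn":[0,0,0]},
    {"jaw":10,"slide":[0,0,7],"turn":[0,0,0]},
    {"jaw":10,"slide":[0,0,8],"turn":[0,0,0]},
    {"jaw":10,"slide":[0,0,9],"turn":[0,0,0]},
    {"jaw":10,"slide":[0,0,9],"turn":[0,0,0]}
  ]
}}

```text
time: 23.7
ee_pos: [596.4, 37.1, 97.6]
eef_rot: [-180.0, -0.0, 90.0]
ft_force: [0.4, 0.0, -3.9]
gripper_width: 0.278
grip_force: 58.3
```

Call:
{"op": "apply_moves", "data": {
  "steps": [
    {"jaw":10,"slide":[0,0,1],"turn":[0,0,0]},
    {"jaw":10,"slide":[0,0,2],"turn":[0,0,0]},
    {"jaw":10,"slide":[0,0,3],"turn":[0,0,0]},
    {"jaw":10,"slide":[0,0,4],"turn":[0,0,0]},
    {"jaw":10,"slide":[0,0,5],"turn":[0,0,0]},
    {"jaw":10,"slide":[0,0,6],"turn":[0,0,0]},
    {"jaw":10,"slide":[0,0,7],"turn":[0,0,0]},
    {"jaw":10,"slide":[0,0,8],"turn":[0,0,0]},
    {"jaw":10,"slide":[0,0,9],"turn":[0,0,0]},
    {"jaw":10,"slide":[0,0,9],"turn":[0,0,0]}
  ]
}}

```text
time: 24.7
ee_pos: [596.4, 37.1, 88.6]
eef_rot: [-180.0, -0.0, 90.0]
ft_force: [1.2, 0.2, -3.6]
gripper_width: 0.274
grip_force: 58.3
```

Call:
{"op": "apply_moves", "data": {
  "steps": [
    {"jaw":10,"slide":[0,0,0.6],"turn":[0,0,0]},
    {"jaw":10,"slide":[0,0,1.2],"turn":[0,0,0]},
    {"jaw":10,"slide":[0,0,1.8],"turn":[0,0,0]},
    {"jaw":10,"slide":[0,0,2.4],"turn":[0,0,0]},
    {"jaw":10,"slide":[0,0,3],"turn":[0,0,0]},
    {"jaw":10,"slide":[0,0,3.5],"turn":[0,0,0]},
    {"jaw":10,"slide":[0,0,3.5],"turn":[0,0,0]}
  ]
}}

```text
time: 25.4
ee_pos: [596.4, 37.0, 85.2]
eef_rot: [-180.0, -0.0, 90.0]
ft_force: [-0.6, -0.0, -2.6]
gripper_width: 0.278
grip_force: 58.3
```

Call:
{"op": "apply_moves", "data": {
  "steps": [
    {"jaw":10,"slide":[0,0,0.3],"turn":[0,0,0]},
    {"jaw":10,"slide":[0,0,0.6],"turn":[0,0,0]},
    {"jaw":10,"slide":[0,0,0.6],"turn":[0,0,0]}
  ]
}}

```text
time: 25.7
ee_pos: [596.5, 37.0, 84.7]
eef_rot: [-180.0, -0.0, 90.0]
ft_force: [-0.4, 0.4, -2.8]
gripper_width: 0.274
grip_force: 58.3
```

Call:
{"op": "apply_moves", "data": {
  "steps": [
    {"jaw":10,"slide":[0,0,0.3],"turn":[0,0,0]},
    {"jaw":10,"slide":[0,0,0.5],"turn":[0,0,0]},
    {"jaw":10,"slide":[0,0,0.5],"turn":[0,0,0]}
  ]
}}

```text
time: 26.0
ee_pos: [596.5, 37.0, 84.2]
eef_rot: [-180.0, 0.0, 90.0]
ft_force: [0.0, 0.7, -3.2]
gripper_width: 0.272
grip_force: 58.3
```

Call:
{"op": "apply_moves", "data": {
  "steps": [
    {"jaw":10,"slide":[0,0,0.2],"turn":[0,0,0]},
    {"jaw":10,"slide":[0,0,0.4],"turn":[0,0,0]},
    {"jaw":10,"slide":[0,0,0.4],"turn":[0,0,0]}
  ]
}}

```text
time: 26.3
ee_pos: [596.5, 37.1, 84.0]
eef_rot: [180.0, 0.0, 90.0]
ft_force: [-0.3, 0.4, -1.2]
gripper_width: 0.274
grip_force: 58.5
```

Call:
{"op": "apply_moves", "data": {
  "steps": [
    {"jaw":10,"slide":[0,0,0.3],"turn":[0,0,0]},
    {"jaw":10,"slide":[0,0,0.3],"turn":[0,0,0]},
    {"jaw":10,"slide":[0,0,0.3],"turn":[0,0,0]}
  ]
}}

```text
time: 26.6
ee_pos: [596.6, 37.1, 83.9]
eef_rot: [180.0, 0.0, 90.0]
ft_force: [-2.2, 0.2, 3.1]
gripper_width: 0.276
grip_force: 58.8
```

The head is on the block, with about 6 N of contact at the expected height. Releasing.

Call:
{"op": "apply_moves", "data": {
  "steps": [
    {"jaw":24,"slide":[0,0,0.2],"turn":[0,0,0]},
    {"jaw":26,"slide":[0,0,0.2],"turn":[0,0,0]},
    {"jaw":30,"slide":[0,0,0.2],"turn":[0,0,0]},
    {"jaw":40,"slide":[0,0,0.2],"turn":[0,0,0]},
    {"jaw":45,"slide":[0,0,0],"turn":[0,0,0]},
    {"jaw":45,"slide":[0,0,0],"turn":[0,0,0]},
    {"jaw":45,"slide":[0,0,0],"turn":[0,0,0]},
    {"jaw":45,"slide":[0,0,0],"turn":[0,0,0]}
  ]
}}

```text
time: 27.4
ee_pos: [596.5, 37.1, 83.5]
eef_rot: [180.0, 0.0, 90.0]
ft_force: [0.2, 0.4, -0.1]
gripper_width: 0.526
grip_force: 0.0
```

Call:
{"op": "apply_moves", "data": {
  "steps": [
    {"jaw":45,"slide":[0,0,-5],"turn":[0,0,0]},
    {"jaw":45,"slide":[0,0,-15],"turn":[0,0,0]},
    {"jaw":45,"slide":[0,0,-30],"turn":[0,0,0]},
    {"jaw":45,"slide":[0,0,-50],"turn":[0,0,0]},
    {"jaw":45,"slide":[0,0,-75],"turn":[0,0,0]},
    {"jaw":45,"slide":[0,0,-100],"turn":[0,0,0]},
    {"jaw":45,"slide":[0,0,-130],"turn":[0,0,0]},
    {"jaw":45,"slide":[0,0,-150],"turn":[0,0,0]},
    {"jaw":45,"slide":[40,-30,-150],"turn":[0,0,0]},
    {"jaw":45,"slide":[80,-60,-150],"turn":[0,0,0]},
    {"jaw":45,"slide":[120,-90,-150],"turn":[0,0,0]},
    {"jaw":45,"slide":[150,-120,-150],"turn":[0,0,0]},
    {"jaw":45,"slide":[180,-150,-150],"turn":[0,0,0]},
    {"jaw":45,"slide":[190,-160,-150],"turn":[0,0,0]},
    {"jaw":45,"slide":[190,-160,-150],"turn":[0,0,0]},
    {"jaw":45,"slide":[190,-160,-150],"turn":[0,0,0]}
  ]
}}

```text
time: 29.0
ee_pos: [437.5, 226.9, 234.3]
eef_rot: [179.9, 0.0, 90.0]
ft_force: [0.1, -0.0, 0.3]
gripper_width: 0.528
grip_force: 0.0
```

```bash
python3 - <<'E'
from h import *
s=get_state();print(s['ee_pos'],s['ft_force'])
a=eyes.snapshot("scene")[...,::-1];b=eyes.snapshot("top")[...,::-1]
f=lambda a,x,y:cv2.resize(a[y:y+100,x:x+100],None,fx=4,fy=4,interpolation=cv2.INTER_CUBIC)
cv2.imwrite("pics/g4.png",np.hstack([f(a,290,140),f(b,260,130)]))
c=np.array([596.5,37.5]);g=np.array([[x,y] for x,y in((12,12),(12,-12),(-12,-12),(-12,12))])
for z in(62,102):
    P=np.c_[c+g,np.full(4,z)];print(z,((proj("scene",P)-[290,140])*4).round(),((proj("top",P)-[260,130])*4+[400,0]).round())
E
```

```text
[437.46557833 226.87267475 234.2633469 ] [ 0.13338387 -0.00687714  0.33970469]
62 [[237. 261.]
 [203. 275.]
 [182. 251.]
 [217. 237.]] [[537. 158.]
 [578. 158.]
 [577. 199.]
 [536. 198.]]
102 [[240. 211.]
 [204. 224.]
 [183. 200.]
 [218. 187.]] [[533. 144.]
 [576. 144.]
 [575. 187.]
 [532. 186.]]
```

View pics/g4.png

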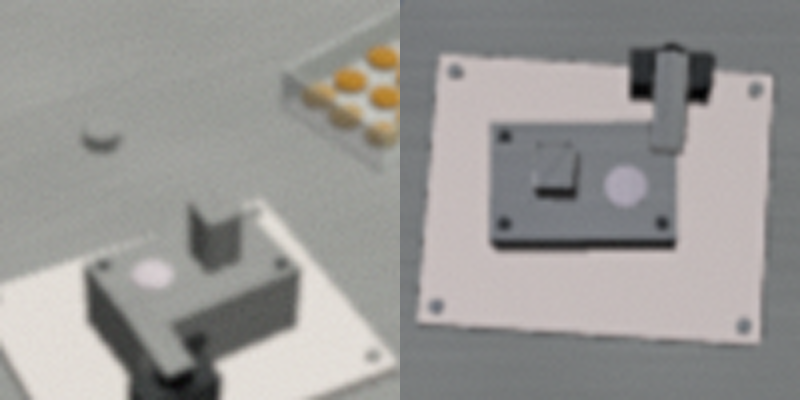

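The plunger's head stands square on the block, with its lower corner at (207,272) against a predicted (203,275). Its top is at (557,165), also where expected, and the gripper is clear.

```bash
python3 -c "
from rig import robot
print(robot.hand_in())"
```

```text
the job is handed in; nothing more can be done
None
```

The job is handed in: the plunger touched the block's front right, front left and left end in that order at about 4–5 N each, then went into the bore until its head seated on the block, and the gripper let go and moved clear, all in about 29 s; the hand-in gave no verdict.

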